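# Square a foot plate on the welding fixture

## Robot

A 7-joint arm with a two-finger parallel gripper is mounted at the origin on the work surface. World frame = base frame: x ahead of the robot, y to its left, z up, the work surface at z = 0. Lengths are in m, angles in degrees, forces in N, time in s.
With the tool pointing down it reaches from about 0.4 to 0.85 m from the base axis. Payload 4.4 kg.
Tool frame: the origin (TCP) lies midway between the tips of the shut fingers; the grasp point (between the pads) lies 19 mm behind it; z points along the fingers, y is the line along which they close (so a half turn about z gives the same grasp; the last joint's range is limited). The gripper opens to 94 mm and grips with 3 to 60 N. Pads are 16 mm wide; open, the fingers measure 119 mm over their backs; the gripper's body (75 mm by 177 mm) begins 78 mm behind the grasp point.
Start: joints at [69.74, 36.005, 2.206, 86.941, -1.547, 57.084, -1.146], TCP at [0.185, -0.623, 0.205] pointing down, gripper open.
Joint ranges: [-175.42, 175.42], [-21.48, 121.26], [-71.46, 75.88], [10.55, 141.38], [-63.04, 243.04], [13.31, 113.54], [-168.57, 168.57]. Speed limits (degrees/s): [147.25, 147.25, 180, 180, 180, 180, 180].

## Interface

Orientations are given as a 3x3 rotation matrix whose columns are the frame's x, y, z axes.
In Python, from bench import * gives the robot as it stands. The module is installed in compiled form; this text tells all that it offers. Calls block until the motion is done:
- movep(position, orientation): joint-space move of the TCP to a pose.
- servo_line(position, max_speed=0.15, orientation=None, until_force=None): straight line of the TCP; orientation=None keeps the orientation; max_speed is the mean speed in m/s. With until_force (N) it stops when the force on the tool has changed by that much, and returns True; else False.
- move_joints(angles): joint-space move.
- command_gripper(opening, grasp_force=None): opening from 0.0 (shut) to 1.0 (fully open); grasp_force is the grip in N (None keeps the last); returns when the fingers have stopped.
- hold(seconds).
- inverse_kinematics(position, orientation): joint angles nearest the present ones, or None.
- observe(): the state.
- camera(name): name is "scene" or "top" or "wrist"; returns the picture (480x640x3 uint8, red, green, blue); there is no depth.
- camera_params(name): a dict with "camera_matrix" (3x3 intrinsics, pixels), "camera_from_world" (4x4, takes a point from world to camera coordinates). Camera axes: x right, y up, looking along -z (the intrinsics and any distortion apply to the point x, -y, -z); pixel columns grow to the right and rows downward; lengths in m; the calibration is good to about 2 mm. A picture is of the moment at which its call begins: read the wrist's pose just before it. camera_params takes no time and is no camera call; for the wrist camera it gives the pose at the moment of the call.
A pose or a line that the arm cannot do raises MotionError and nothing moves.
- hand_in(): hands the job in; it is judged then, once.
Trained networks look in the newest picture that a camera, given by its name, has taken for a name from the list of things; names that differ only in an ending like _2 or _b are one class to them, and where a whole thing is asked for, a point or a joint stands for the part that bears it (a point fixed in the world has none). Each returns a list of dicts, best first, with "score" (0 to 1); they miss things now and then, are a little off and sometimes report something else, mostly with a low value. They report only what shows in the picture. A call takes as long as a camera call. They do not tell look-alikes from the thing itself.
- spot_in(query, camera): "centre" ([x, y, z] in m, in world coordinates, good to about 4 mm: the middle of the surface that is visible of it).
- trace(query, camera): "region" (480x640 bool, what is visible of it).
The state is a dict: "time": time; "joint_pos": joint angles; "joint_velocities": joint speeds; "tau": joint torques, N m; "eef_pos": TCP position; "eef_rot": TCP orientation; "wrist_force": force on the tool from outside, world axes, zero at the start; "wrist_torque": the same for the moment, N m; "gripper_width": opening from 0.0 (shut) to 1.0 (fully open); "gripper_force": force on a finger pad.
Only numpy, scipy, OpenCV 4.12 (cv2) and the standard library are available. Lean on these libraries where they do the work, as an engineer would, in place of code of your own. Each camera call takes 0.05 s, during which the arm holds its last target. There are 200 camera calls.

## Task

The drilled foot plate on the welding fixture lies askew, the heel of its near long edge against the locating pin. Swing it round the pin by pushing its free corner, until it lies straight along the stop bar, in the gap between pin and bar with its heel still at the pin. Slide it, do not pick it up, and leave the shorter undrilled blank on the fixture where it is.

Things in the scene. Friction and masses are not known exactly. Their poses are not given: they have to be found in the camera images.
- plate (a point): centre, half-way up, of the loose foot plate: bare-metal bar 150 x 50 x 12 mm, 0.6 kg, two 16 mm holes, flat on the fixture. x: along it, heel end to free end; y: across it, to the edge away from the pin; z up. At the start the pin touches its -y long edge 20 mm from the heel end, and the free end is 30 to 48 degrees off the bar, swung towards the robot: push that edge near the free end, to +y
- pin (a point): fixed round steel locating pin, 16 mm in diameter, standing 28 mm above the fixture's dark base plate (280 x 360 x 10 mm, lying on the bench). The point is on the pin's axis at the level of the base plate's top. Axes as those of stop_bar
- stop_bar (a point): fixed straight grey bar, 260 mm long, 20 wide, 20 high, on the base plate. The point is the middle of its face that looks to the pin, 10 mm above the base plate. y: along the bar, x: square to it, from pin to bar, away from the robot; z up. The face is 62 mm from the pin's axis (4 mm of play for the plate); the pin is 55 mm to +y of the bar's middle; the plate's free end belongs towards -y
- blank: shorter loose bare-metal bar without holes, 90 x 50 x 12 mm, lying on the same base plate on the other side of the pin (towards the bar's +y), beyond the heel end; origin at the centre of its underside, x along its length. To be left alone.
Mind the look-alikes: they are no part of the job. What is shaped like the part that bears plate but black or green is not meant.

How it is judged:
By the outcome, as a careful person would: the job done as asked, in the order asked, and still so for the second after the job is handed in, with the robot touching nothing.
It also fails if it takes over 34 s, if anything falls off the work surface, if the arm or the gripper's body presses on something with over 40 N, if the wrist force passes 120 N, or if a joint passes its speed limit or range.

## Working session

There is one attempt and no reset: what is moved stays moved. The work goes in short steps, each a Python script; the robot and the scene stay as the last script left them, time stands still between calls to the robot, and variables do not carry over. Pictures are saved under pics/ and viewed, at most 10 in all, crops included, and the job is handed in when it is done.

```bash
mkdir -p pics
python3 - <<'E'
from bench import *
import cv2,numpy as np
for c in ("top","scene"):
    im=camera(c); cv2.imwrite(f"pics/{c}0.png",im[:,:,::-1])
    for q in ("plate","pin","stop_bar","blank"):
        try:
            print(c,q,[(np.round(d["centre"],3).tolist(),round(d["score"],2)) for d in spot_in(q,c)])
        except Exception as e: print(c,q,e)
print(camera_params("top")); print(observe()["time"])
E
```

```text
top plate [([0.326, -0.132, 0.013], 0.86), ([0.341, 0.06, 0.011], 0.7), ([0.64, 0.049, 0.021], 0.69)]
top pin [([0.635, 0.054, 0.01], 0.56)]
top stop_bar [([0.632, 0.06, 0.013], 0.66), ([0.601, 0.189, 0.023], 0.24)]
top blank [([0.599, 0.188, 0.02], 0.93)]
scene plate [([0.33, -0.132, 0.012], 0.72), ([0.645, 0.04, 0.021], 0.7), ([0.343, 0.052, 0.01], 0.68)]
scene pin [([0.663, 0.02, 0.008], 0.66)]
scene stop_bar [([0.663, 0.015, 0.01], 0.78)]
scene blank [([0.607, 0.183, 0.021], 0.94)]
{'camera_matrix': array([[498.91343567,   0.        , 310.63036466],
       [  0.        , 498.91343567, 237.48202349],
       [  0.        ,   0.        ,   1.        ]]), 'camera_from_world': array([[ 0.0113467 , -0.99989449, -0.00906971,  0.02638022],
       [ 0.99139494,  0.01006637,  0.13051719, -0.50223697],
       [-0.13041212, -0.01047261,  0.99140456, -0.72444384],
       [ 0.        ,  0.        ,  0.        ,  1.        ]])}
0.5
```

View pics/top0.png

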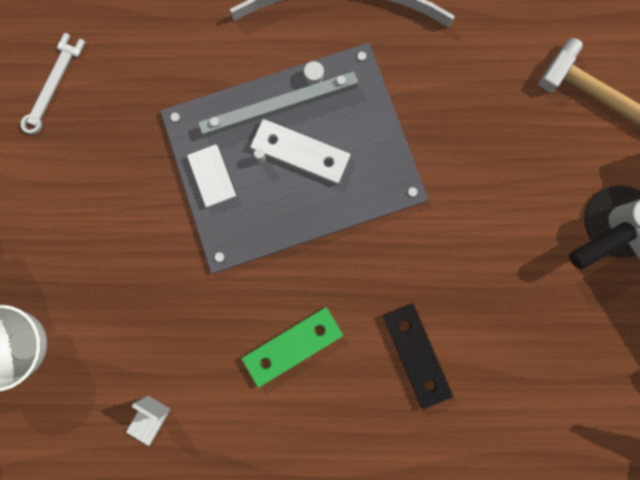

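View pics/scene0.png

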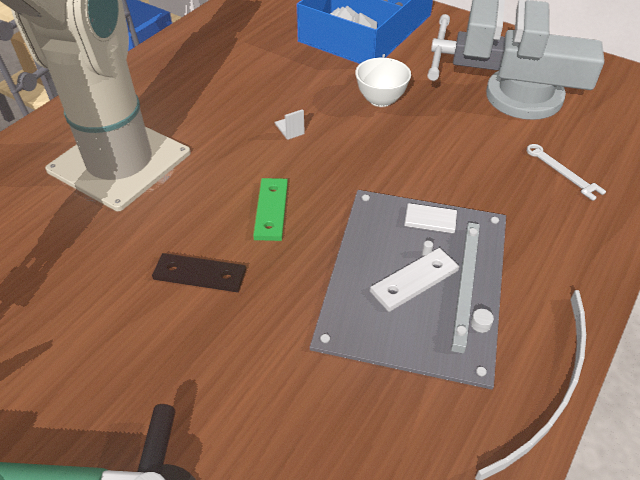

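The top view shows the bare plate with corners near (263,120), (350,154), (340,182) and (251,148). The pin is at (259,154), the bar runs from (201,127) to (356,78), and the blank is at (211,175). The black and green plates are look-alikes. Next I'll look from nearer with the wrist camera.

```bash
cat > h.py <<'E'
from bench import *
import cv2,numpy as np
def w(px,z,P):
    K,T=P["camera_matrix"],P["camera_from_world"]; R,t=T[:3,:3],T[:3,3]
    px=np.atleast_2d(np.asarray(px,float)); d=np.c_[px,np.ones(len(px))]@np.linalg.inv(K).T
    d=d*[1,-1,-1]@R; c=-R.T@t
    return c+d*((z-c[2])/d[:,2])[:,None]
def proj(p,P):
    T=P["camera_from_world"]; q=np.atleast_2d(p)@T[:3,:3].T+T[:3,3]; q=q*[1,-1,-1]@P["camera_matrix"].T
    return q[:,:2]/q[:,2:]
def rot(a): # tool down, closing axis y along world heading a (rad)
    y=np.array([np.cos(a),np.sin(a),0]); z=np.array([0,0,-1.]); return np.c_[np.cross(y,z),y,z]
def plate_rect(cam,near):
    P=camera_params(cam); camera(cam); best=None
    for d in trace("plate",cam):
        cs,_=cv2.findContours(d["region"].astype(np.uint8),cv2.RETR_EXTERNAL,cv2.CHAIN_APPROX_NONE)
        c=max(cs,key=cv2.contourArea)[:,0]; q=w(c,0.022,P)[:,:2]
        r=cv2.minAreaRect((q*1000).astype(np.float32))
        if best is None or np.hypot(*(np.array(r[0])/1000-near))<np.hypot(*(np.array(best[0])/1000-near)): best=r
    return best
E
python3 - <<'E'
from h import *
P=camera_params("top")
print("pin",w([259,154],.038,P),"bar ends",w([[201,127],[356,78]],.03,P)); print("corners",w([[263,120],[350,154],[340,182],[251,148]],.022,P).round(4))
print(plate_rect("top",np.array([.64,.045])))
o=observe(); print(o["eef_rot"].round(2).tolist())
b=w([[201,127],[356,78]],.03,P); d=b[1]-b[0]; print(np.degrees(np.arctan2(d[1],d[0])))
Pw=camera_params("wrist"); T=Pw["camera_from_world"]; print("cam in tool",o["eef_rot"].T@(-T[:3,:3].T@T[:3,3]-o["eef_pos"]),(-T[2,:3]@o["eef_rot"]))
for s in (0,np.pi):
    R=rot(np.arctan2(d[1],d[0])+s); print(s,inverse_kinematics([.56,.0,.25],R))
E
```

```text
pin [[0.6304364  0.11290231 0.038     ]] bar ends [[ 0.67589711  0.20629523  0.03      ]
 [ 0.75880235 -0.03742313  0.03      ]]
corners [[ 0.6912  0.1098  0.022 ]
 [ 0.6365 -0.0286  0.022 ]
 [ 0.5913 -0.013   0.022 ]
 [ 0.645   0.1277  0.022 ]]
((641.3678588867188, 50.19306945800781), (151.44110107421875, 55.7002067565918), 67.68630981445312)
[[0.96, 0.28, 0.0], [0.28, -0.96, -0.0], [0.0, 0.0, -1.0]]
-71.21332784920268
cam in tool [ 0.07391319 -0.00072618 -0.17943051] [-2.50864203e-01  3.07374146e-04  9.68022240e-01]
0 [  3.14306771  25.92887077  -8.90478418  98.16156521   4.66812764
  56.2697298  -78.68707839]
3.141592653589793 [ 33.7176271   36.73783968 -60.66096316  97.31489379  34.5404542
  66.87551627  72.42233745]
```

Run:
```python
from h import *
a=np.radians(-71.2)
movep([.66,.055,.26],rot(a)); command_gripper(0.0)
P=camera_params("wrist"); im=camera("wrist"); cv2.imwrite("pics/w1.png",im[:,:,::-1])
print(plate_rect("wrist",np.array([.64,.045])))
print("pin guess",proj([.6304,.1129,.038],P),observe()["time"])
np.save("w1.npy",[P["camera_matrix"],P["camera_from_world"][:3,:3]]);np.save("w1t.npy",P["camera_from_world"])
```

```text
((643.269287109375, 50.46653747558594), (151.9304962158203, 54.15700912475586), 66.76839447021484)
pin guess [[265.41150857 223.41060102]] 5.0833
```

View pics/w1.png

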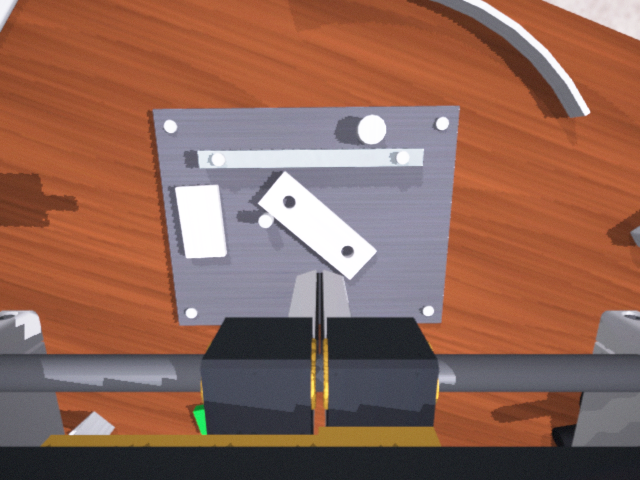

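The wrist view shows the pin's top at (266,220), the bar's near edge along row ~167 from x=199 to 423, and plate corners at (286,172), (258,203), (350,279) and (376,250). The shut fingertips are at (320,270).

Run:
```python
from h import *
P={"camera_matrix":np.load("w1.npy")[0],"camera_from_world":np.load("w1t.npy")}
im=cv2.imread("pics/w1.png"); g=cv2.cvtColor(im,cv2.COLOR_BGR2GRAY)
m=(g>165).astype(np.uint8); cs,_=cv2.findContours(m,cv2.RETR_EXTERNAL,cv2.CHAIN_APPROX_NONE)
for c in cs:
    A=cv2.contourArea(c); (x,y),_,_=r=cv2.minAreaRect(c)
    if A>60 and 150<x<460 and 110<y<300: print(A,np.round(r[0],1),np.round(r[1],1))
    if A>2500 and 290<x<350:
        q=w(c[:,0],.022,P)[:,:2]*1000; rr=cv2.minAreaRect(q.astype(np.float32)); print("plate",rr, cv2.boxPoints(rr).round(1).tolist())
# bar near edge: strongest bright->dark drop per column
pts=[]
for u in range(225,395,5):
    col=cv2.GaussianBlur(g,(3,3),0)[158:178,u].astype(float); d=np.diff(col); i=np.argmin(d); pts.append([u,158+i+.5])
pts=np.array(pts); print(pts[::6].tolist())
b=w(pts,.03,P); vx,vy,x0,y0=cv2.fitLine((b[:,:2]*1000).astype(np.float32),cv2.DIST_HUBER,0,.01,.01).ravel()
print("bar dir",np.degrees(np.arctan2(vy,vx)),x0,y0, "ends",w([[199,168],[423,166]],.03,P))
pin=w([266,220],.038,P)[0,:2]*1000; n=np.array([-vy,vx]); print("pin",pin,"dist",n@(pin-[x0,y0]),"alongoffset")
```

```text
3011.0 [200.8 221.1] [75.  43.8]
5165.0 [312.7 231.9] [122.7  58.6]
plate ((634.60888671875, 54.11698913574219), (152.5645294189453, 72.65872192382812), 68.92779541015625) [[573.2999877929688, -4.0], [641.0999755859375, -30.100000381469727], [695.9000244140625, 112.19999694824219], [628.0999755859375, 138.39999389648438]]
3823.0 [310.1 157.8] [ 18.2 226. ]
plate ((718.9132080078125, 86.6611328125), (20.871253967285156, 265.54107666015625), 19.395448684692383) [[665.0, 208.39999389648438], [753.2000122070312, -42.0], [772.7999877929688, -35.099998474121094], [684.7000122070312, 215.39999389648438]]
133.0 [169.9 125.8] [13.9 12.5]
123.0 [442.  122.5] [13. 12.]
650.0 [372. 129.] [30. 28.]
[[225.0, 167.5], [255.0, 167.5], [285.0, 166.5], [315.0, 166.5], [345.0, 166.5], [375.0, 166.5]]
bar dir -70.59563 708.5656 86.435814 ends [[ 0.66659648  0.20540779  0.03      ]
 [ 0.75260816 -0.04029385  0.03      ]]
pin [634.57590608 113.41500105] dist -60.823512517997194 alongoffset
```

```bash
cat >> h.py <<'E'
PIN=np.array([.634,.1132]); BAR=-70.6
def pose(th,r=.115,off=0.,z=.015):
    a=np.radians(th); e=np.array([np.cos(a),np.sin(a)]); m=np.array([-e[1],e[0]])
    return np.r_[PIN+r*e+off*m,z],rot(a)
E
python3 - <<'E'
from h import *
p,R=pose(-112,off=-.028,z=.12); movep(p,R)
p,R=pose(-112,off=-.028); print(servo_line(p,.12,until_force=8))
p,R=pose(-112,off=.006); print("touch",servo_line(p,.03,until_force=3))
o=observe(); e=np.array([np.cos(np.radians(-112)),np.sin(np.radians(-112))]);d=o["eef_pos"][:2]-PIN
print("off",-e[1]*d[0]+e[0]*d[1],"r",e@d,o["eef_pos"][2],o["wrist_force"],o["time"])
im=camera("wrist"); cv2.imwrite("pics/w2.png",im[:,:,::-1])
E
```

```text
False
touch True
off -0.0023238291973802783 r 0.11555624967580098 0.014453171931811698 [-0.23951941  0.15452686 -0.45320939] 7.6667
```

View pics/w2.png

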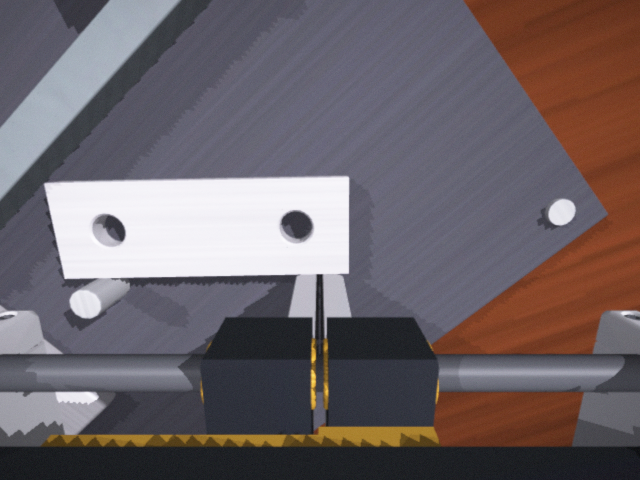

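The wrist view shows the fingertips at (320,272) against the near edge, about 15 mm from the free end at (348,272), and the pin at (88,303) at the heel. Now the arc.

Run:
```python
from h import *
for i,th in enumerate(np.linspace(-106,-77,5)):
    p,R=pose(th,r=.1155+.0002*i); s=servo_line(p,.06,R,until_force=30); o=observe(); print(round(th,1),s,o["wrist_force"].round(1),round(o["time"],2))
    if s: break
im=camera("wrist"); cv2.imwrite("pics/w3.png",im[:,:,::-1])
print(plate_rect("top",np.array([.66,.03])))
```

```text
-106.0 False [ 0.4  0.4 -0.3] 8.12
-98.8 False [-0.2 -0.4  0.2] 8.52
-91.5 False [-0.2  0.7 -0.1] 8.91
-84.2 False [-0.1  0.4  0.6] 9.3
-77.0 False [ 0.1 -0.2  0. ] 9.69
((664.6859741210938, 114.235595703125), (54.435279846191406, 41.28166961669922), 13.553866386413574)
```

View pics/w3.png

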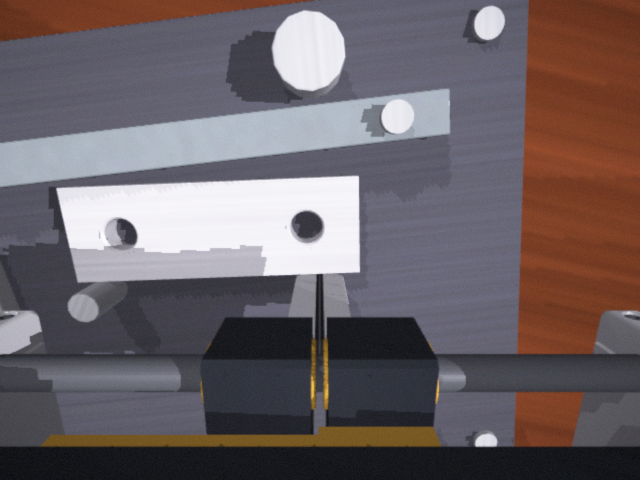

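```bash
cat >> h.py <<'E'
def frame(q): # world xy -> (x: pin to bar, y: along bar) about pin, mm
    a=np.radians(BAR); e=np.array([np.cos(a),np.sin(a)]); m=np.array([-e[1],e[0]]); d=(np.atleast_2d(q)[:,:2]-PIN)*1000
    return np.c_[d@m,-d@e].round(1)
def report(px,pintop,barpx,P):
    print("corners",frame(w(px,.022,P)).tolist(),"pin",frame(w(pintop,.038,P)).tolist(),"bar",frame(w(barpx,.03,P)).tolist())
E
python3 - <<'E'
from h import *
P=camera_params("wrist")
report([[77,282],[58,188],[359,176],[359,271]],[84,305],[[0,186],[448,133]],P)
print(proj([*PIN,.01],P),proj([*PIN,.038],P))
E
```

```text
corners [[7.8, 13.2], [57.4, 8.2], [46.4, -141.0], [-3.0, -136.8]] pin [[0.5, 0.6]] bar [[61.5, 29.2], [61.7, -182.1]]
[[117.6114267  284.54873237]] [[ 85.49826998 305.83326907]]
```

The plate is 4° short of straight and touches the pin. Its heel overhang has crept to about 13 mm instead of 20. I'll finish the swing, then nudge the free end back.

Run:
```python
from h import *
for th,off in ((-73.8,-.0018),(BAR,-.0038)):
    p,R=pose(th,r=.1163,off=off); print(servo_line(p,.05,R,until_force=25))
p,R=pose(BAR,r=.1163,off=-.02); servo_line(p,.1,R)
P=camera_params("wrist");np.save("w4.npy",P["camera_from_world"]);im=camera("wrist"); cv2.imwrite("pics/w4.png",im[:,:,::-1]); print(observe()["time"],proj([*PIN,.038],P))
```

```text
False
False
10.7 [[ 77.7970341  267.96474847]]
```

View pics/w4.png

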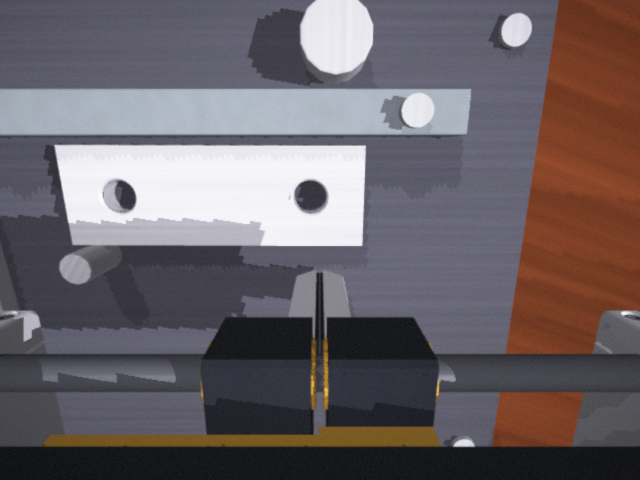

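The plate now lies parallel to the bar, with corners at (73,245), (55,146), (366,145) and (363,245), and the pin's top at (77,267). I'll measure the offset along the bar and nudge the end.

Run:
```python
from h import *
P=camera_params("wrist")
report([[73,245],[55,146],[366,145],[363,245]],[77,267],[[0,135],[466,134]],P)
q=w([[366,145],[363,245]],.022,P); print(proj([*PIN,.01],P))
for z,r in ((.06,.175),(.015,.175)): print(inverse_kinematics(pose(BAR,r,.033,z)[0],rot(np.radians(BAR))) is not None)
```

```text
corners [[7.6, 12.2], [57.2, 12.1], [57.5, -138.2], [7.5, -138.3]] pin [[1.0, 0.4]] bar [[61.9, 30.4], [62.2, -182.7]]
[[112.19506069 252.43851282]]
True
True
```

Run:
```python
from h import *
R=rot(np.radians(BAR))
for r,off,z,v in ((.1163,-.02,.08,.15),(.172,.0325,.08,.15),(.172,.0325,.015,.12),(.1455,.0325,.015,.04)):
    print(servo_line(pose(BAR,r,off,z)[0],v,R,until_force=25))
P=camera_params("wrist");np.save("w5.npy",P["camera_from_world"]);im=camera("wrist"); cv2.imwrite("pics/w5.png",im[:,:,::-1]); print(observe()["time"],proj([*PIN,.038],P),proj([*PIN,.01],P))
```

```text
False
False
False
False
13.4917 [[ 38.79276082 364.26205065]] [[ 75.7606088  336.14003095]]
```

View pics/w5.png

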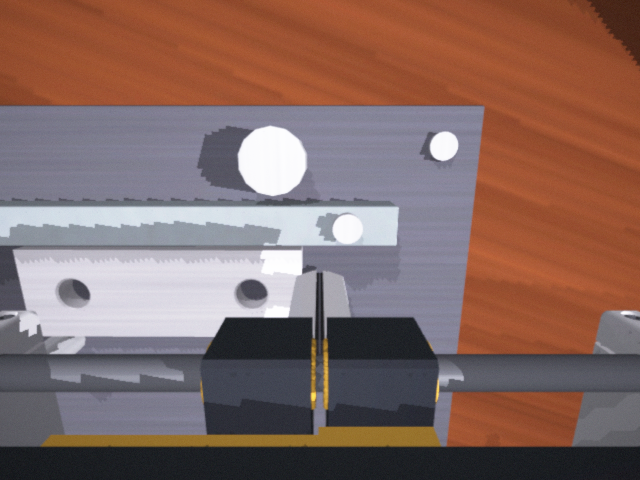

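The plate is still straight. Its far corners are at (15,249) and (302,249), and the finger is at the free end.

Run:
```python
from h import *
P=camera_params("wrist")
report([[15,249],[302,249]],[39,364],[[0,245],[397,245]],P)
```

```text
corners [[57.4, 13.3], [57.3, -136.1]] pin [[0.2, -0.1]] bar [[61.7, 12.9], [61.6, -183.5]]
```

Run:
```python
from h import *
R=rot(np.radians(BAR))
print(servo_line(pose(BAR,.1394,.0325)[0],.03,R,until_force=25))
servo_line(pose(BAR,.172,.0325)[0],.1,R); servo_line(pose(BAR,.172,.0325,.08)[0],.15,R)
servo_line(pose(BAR,.09,-.03,.15)[0],.2,R); hold(.3)
P=camera_params("wrist");im=camera("wrist"); cv2.imwrite("pics/w6.png",im[:,:,::-1]); print(observe()["time"],proj([*PIN,.038],P))
```

```text
False
16.025 [[212.9292969  204.33772957]]
```

View pics/w6.png

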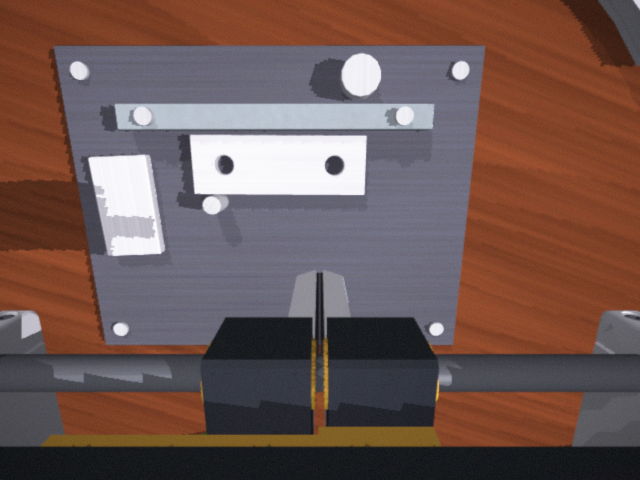

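The plate is straight in the gap, with corners at (195,195), (190,136), (366,136) and (365,194). The pin is at (212,205), and the blank at (126,205) looks undisturbed.

Run:
```python
from h import *
P=camera_params("wrist")
report([[195,195],[190,136],[366,136],[365,194]],[212,205],[[117,129],[433,129]],P)
camera("top"); print([d["centre"] for d in spot_in("blank","top")])
```

```text
corners [[5.9, 20.5], [56.2, 20.1], [56.0, -129.8], [6.7, -130.5]] pin [[-0.6, 1.1]] bar [[61.4, 77.0], [61.2, -183.9]]
[[0.6008, 0.1883, 0.0213]]
```

```bash
python3 -c "
from bench import *
print(hand_in())"
```

```text
the job is handed in; nothing more can be done
None
```

I swung the plate straight along the bar, in the gap with its heel about 20 mm past the pin, left the blank where it was, and handed the job in at about 16 s; no verdict was returned.

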